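# Press the board carrier down and slide it home under the leaf spring

### The arm

A 6-joint arm with a two-finger parallel gripper is mounted at the origin on the work surface; the furniture and walls round the work are solid. World frame = base frame: x ahead of the robot, y to its left, z up, the work surface at z = 0. Lengths are in mm, angles in rad, forces in N, time in s.
With the tool pointing down it reaches from about 400 to 925 mm from the base axis. Payload 3.4 kg.
Tool frame: the origin (TCP) lies on the mounting face of the last link; the fingertips stand 173 mm ahead of it and the grasp point (between the pads) lies 155 mm ahead of it; z points along the fingers, y is the line along which they close (so a half turn about z gives the same grasp; the last joint's range is limited). The gripper opens to 85 mm and grips with 20 to 120 N. Pads are 22 mm wide; open, the fingers measure 114 mm over their backs; the gripper's body (76 mm by 85 mm) begins 54 mm behind the grasp point. The pads swing forward as they close: fully open they stand 13 mm farther back than shut.
Start: joints at [-1.329, 0.307, 1.506, -0, 1.328, -0.073], TCP at [178.011, -546.758, 404.705] pointing down, gripper open.
Joint ranges: [-3.12, 3.12], [-1.05, 2.28], [0.14, 2.33], [-1.42, 4.57], [0.1, 2.73], [-2.68, 2.68]. Speed limits (rad/s): [2.57, 2.57, 3.14, 3.14, 3.14, 3.14].

### API

Orientations are given as [roll, pitch, yaw] about the fixed x, y, z axes, in that order (R = Rz(yaw) Ry(pitch) Rx(roll)).
In Python, from rig import r, optics, ticket gives the robot as it stands. The module is installed in compiled form; this text tells all that it offers.
- The arm moves only by the tool step_arm, never from a script. Its argument "increments" is a list of rows, each a list of 3 entries, a list of its own where there are three numbers: the shift along the world's x, y, z in m, then the turn, a rotation vector about the world's x, y, z in degrees, then the opening, from 0 (shut) to 1 (fully open). A call has exactly 8 rows; each row shifts and turns the commanded pose from where the row before left it; what a row does not reach is not made up. A row lasts 1/10 s, in which the tool goes at most 50 mm and 8.59 degrees, less where a joint would pass 70% of its speed; a pose out of reach is approached as far as the arm can. A call is refused whole if a number of a shift passes 0.05 or a number of a turn 8.59, either way. A call with a gripper value outside its range is refused whole. The fingers move at their own pace and stop on an object; the grip force is fixed at half the most. Time passes only in rows, so rows that do not move let the fingers close, or fill a call up. It gives the time, the measured TCP pose, the force, the opening and the grip force at its end, in the units of the state.
- r.sense(): the state, without advancing time (a new reading comes with each control period).
- optics.capture(name): name is "scene" or "top" or "wrist"; returns (picture, depth): 384x512x3 uint8, red, green, blue; 384x512 float32, mm along the optical axis (not along the pixel's ray), 0 where there is no reading.
- optics.get_calibration(name): a dict with "mtx" (3x3 intrinsics, pixels), "dist_coeffs" ([k1, k2, p1, p2, k3] as OpenCV has them; the pictures are not rectified), "view" (4x4, takes a point from world to camera coordinates); the wrist camera has in their place "tool_from_camera" (4x4, takes a point from camera to tool coordinates, whose origin is the TCP and whose axes are the flange's). Camera axes: x right, y down, z forward; pixel columns grow to the right and rows downward; lengths in mm; the calibration is good to about 2 mm. A picture is of the moment at which its call begins: read the wrist's pose just before it. get_calibration takes no time and is no camera call.
- ticket.finish_job(): hands the job in; it is judged then, once.
The state is a dict: "time_s": time; "joint_positions": joint angles; "joint_velocities": joint speeds; "joint_torque": joint torques, N m; "tool_pos": TCP position; "tool_rot": TCP orientation; "force": force on the tool from outside, world axes, zero at the start; "torque": the same for the moment, N m; "opening": opening from 0.0 (shut) to 1.0 (fully open); "grasp_force": force on a finger pad.
Only numpy, scipy, OpenCV 4.12 (cv2) and the standard library are available. Lean on these libraries where they do the work, as an engineer would, in place of code of your own. Each camera call takes 0.05 s, during which the arm holds its last target. There are 200 camera calls.

### The job

With the fingertips on its black thumb pad, press the grey board carrier down hard until the yellow sprung platform under it sinks, and keep it pressed while you slide it along the jig, under the two steel hold-down bars and the copper leaf spring, until it is fully home against the stop; then take the hand away so that the platform springs up again behind it. Only press and push the carrier, never lift it out or tip it up, and leave the loose things near the jig where they are.

Things in the scene. Friction and masses are not known exactly. Their poses are not given: they have to be found in the camera images.
- jig: Fixed slide-in test jig: grey base plate 242 x 116 x 4 mm, aluminium channel along its x. Origin: centre of underside, on the riser; x points the way the carrier is slid, z up. 'Jig x, y, z' below are mm in this frame. Channel walls: inside at y = +-39.5, top z = 30 (36.5 beyond x = 6). Home floor: z = 10, from x = -8 to the stop face at x = 95. Post behind the stop: top z = 52.
- bar_mouth (a point): where the hold-down bars begin, midway between them: jig x = 6, y = 0, z = 33 mm (height of their undersides). Two round steel bars 7 mm thick run on from here along x to the stop at y = -34.5 and +34.5, tops z = 40 (clips to z = 43); 62 mm are free between them for the fingers.
- carrier: Loose grey plastic board carrier, 100 x 76 mm (x, y), about 0.2 kg, on two round-ended skids, rounded nose; origin centre of underside, x the sliding direction. Flat top 20 mm above origin. Black thumb rib across it from x = -6 to 0 mm, 50 mm wide, top 30 mm above origin. Starts on the raised platform at jig x = -64 to -58, z = 18: 5 mm too high for the bars. Fully home: jig x = 45, z = 10.
- thumb_pad (a point): centre of the black thumb pad on the carrier's flat top, 27 mm behind the carrier's centre, 20 mm above its origin; the pad is 38 x 50 mm and reaches from 46 to 8 mm behind the centre. Fingertips standing here press the carrier down and push the rib ahead of them. Starts at jig z = 38; fully home it lies at jig x = 18, z = 30 mm.
- home_point (a point): point on the jig's home floor where the carrier's origin lies when it is fully home against the stop (jig x = 45, y = 0, z = 10 mm)
- platform (a joint): yellow sprung platform under the carrier's start, jig x = -115 to -9 mm; value = m pressed down: 0 up (top jig z = 18 mm), 0.008 fully down (level with the home floor). Under the carrier it starts to sink at about 3 N of press and is fully down at about 8 N; the carrier fits under the bars once it is down 5.5 mm. It springs up behind the carrier when that is fully home.
- leaf (a joint): copper leaf spring 30 mm wide, hinged on the post beyond the stop, reaching back over the home floor to its upturned tip at jig x = 50 mm. Value = rad lifted: 0 at rest (lowest part, jig x = 67 to 73, at z = 28 mm), about 0.06 with the carrier under it. Presses the carrier with about 6 N and drags; the slide under a pressing finger takes up to about 15 N.
- weight: loose round steel weight, 40 mm across, 17 mm high, beyond the ends of the jig; origin centre of its underside; leave alone
- cutters: loose side cutters with red handles, 43 x 126 x 12 mm, lying beyond the ends of the jig; origin centre of underside; leave alone
- packet: loose small green packet 29 x 34 x 17 mm beyond the ends of the jig; origin centre of underside; leave alone
- riser: plywood bench riser on six steel legs, 238 x 880 mm (x, y), bridging the parts bins; fixed, always in the same place. Origin on the table top under its centre; its top, on which the jig and the loose things stand, is 140 mm above the table (world z = 0.140).

How it is judged (in metres and radians):
On the way, in this order (a step that is already met when the one before it is completed fails the run):
1. the carrier is pressed down by the fingertips, the platform sinking at least 4.5 mm, before the carrier goes under the leaf spring (value of joint platform above 0.0045 m and contact force between the fingers and carrier above 2 N and value of joint leaf below 0.03 rad), for 0.1 s.
2. still pressed down by the fingertips, the carrier passes under the leaf spring and lifts it (value of joint leaf above 0.035 rad and value of joint platform above 0.003 m and contact force between the fingers and carrier above 2 N), for 0.1 s.
At the end, for the whole second after the job is handed in: The carrier rests flat within 3 mm of the stop (origin within 5 mm of the home point, tilt under 0.05 rad), under the leaf spring (lifted by more than 0.035 rad), with the platform up again behind it (pressed less than 1.5 mm) (x of carrier in the frame of jig above 0.042 m and distance between carrier and home_point below 0.005 m and angle between the z axis of carrier and the z axis of jig, either way round below 0.05 rad and value of joint platform below 0.0015 m and value of joint leaf above 0.035 rad and linear speed of carrier below 0.01 m/s); the robot touches nothing.
It fails at once if the carrier is lifted (its origin more than 12 mm above its starting height) (height (world z) of carrier above 0.17 m).
It fails at once if the carrier is tipped by more than 0.25 rad (angle between carrier's own z axis and vertical above 0.25 rad).
It fails at once if a loose thing near the jig is moved by more than 15 mm (distance of any of weight, cutters, packet from where it was at the start of the episode above 0.015 m).
It also fails if it takes over 38 s, if anything falls off the work surface, if the arm or the gripper's body presses on something with over 40 N, if the wrist force passes 120 N, or if a joint passes its speed limit or range.

## Working session

There is one attempt and no reset: what is moved stays moved. The work goes in short steps, Python scripts to look and compute and a tool call to move; the robot and the scene stay as the last step left them, time stands still between calls to the robot, and variables do not carry over. Pictures are saved under pics/ and viewed, at most 10 in all, crops included, and the job is handed in when it is done.

Besides the shell and the picture viewer there is one more tool, called after "Request:" as name(argument=value, ...), one argument or row to a line, values as JSON. step_arm: Moves the arm, as the interface text tells. Its arguments: {"type":"object","properties":{"increments":{"type":"array","items":{"type":"array"}}},"required":["increments"]}

```bash
mkdir -p pics; python3 - <<'E'
from rig import r,optics,ticket
import cv2,numpy as np
print(r.sense())
for n in("scene","top"):
    p,d=optics.capture(n); cv2.imwrite(f"pics/{n}0.png",p[...,::-1]); np.save(f"pics/{n}0.npy",d)
    c=optics.get_calibration(n); print(n,c)
print(optics.get_calibration("wrist"))
E
```

```text
{'time_s': 0.0, 'joint_positions': array([-1.32950918e+00,  3.07556702e-01,  1.50765976e+00,  1.74833223e-05,
        1.32839981e+00, -7.34831525e-02]), 'joint_velocities': array([-0.00041312, -0.00093435, -0.00078125, -0.00044985,  0.00102541,
       -0.00089636]), 'joint_torque': array([-3.30450530e-03, -4.57559967e+01, -2.51920706e+01, -4.04827424e-04,
        1.32360309e-02,  3.05568085e-05]), 'tool_pos': array([ 177.92629713, -546.42044312,  403.79516098]), 'tool_rot': array([-3.13957574e+00, -1.65485964e-04,  3.14765918e-01]), 'force': array([ 0.53074064, -0.74313734, -0.09627785]), 'torque': array([0.00492137, 0.04101606, 0.03755937]), 'grasp_force': 0.0, 'opening': 0.9981145558579245}
scene {'mtx': array([[461.1742878 ,   0.        , 248.78289869],
       [  0.        , 461.1742878 , 192.82294873],
       [  0.        ,   0.        ,   1.        ]]), 'dist_coeffs': array([-0.15992131,  0.        ,  0.        ,  0.        ,  0.        ]), 'view': array([[ 6.17613835e-01, -7.86206256e-01,  2.08056123e-02,
        -2.75989289e+02],
       [-3.28568016e-01, -2.81964848e-01, -9.01
[... 724 characters left out ...]
03],
       [ 0.00000000e+00,  0.00000000e+00,  0.00000000e+00,
         1.00000000e+00]])}
{'mtx': array([[318.28660035,   0.        , 255.32110815],
       [  0.        , 318.28660035, 193.27710876],
       [  0.        ,   0.        ,   1.        ]]), 'dist_coeffs': array([0.02808479, 0.        , 0.        , 0.        , 0.        ]), 'tool_from_camera': array([[-9.52279198e-04, -9.61846139e-01, -2.73589288e-01,
         6.92485188e+01],
       [ 9.99999160e-01, -1.15656666e-03,  5.85405882e-04,
        -4.41181047e-01],
       [-8.79494636e-04, -2.73588500e-01,  9.61846432e-01,
         3.04012738e+01],
       [ 0.00000000e+00,  0.00000000e+00,  0.00000000e+00,
         1.00000000e+00]])}
```

View pics/top0.png

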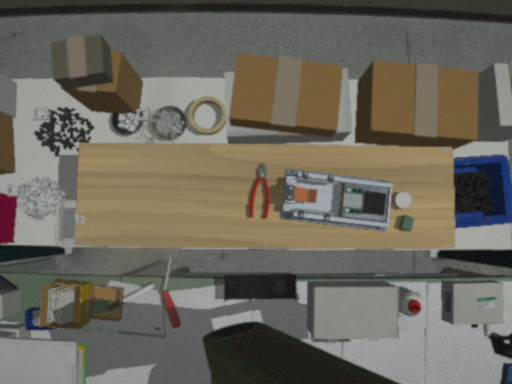

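View pics/scene0.png

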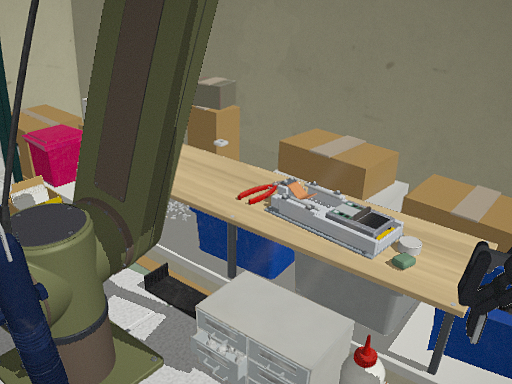

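The top view shows the jig spanning columns 281–391, around row 198. The leaf and stop are on the left (world +y), and the carrier is on the right at about (365,202). The cutters are at (259,195), the weight at (402,200) and the packet at (406,223).

```bash
cat > h.py <<'E'
import numpy as np,cv2
from rig import r,optics,ticket
from scipy.spatial.transform import Rotation as R
def cloud(name,d,T=None):
    c=optics.get_calibration(name); h,w=d.shape
    u,v=np.meshgrid(np.arange(w),np.arange(h))
    q=cv2.undistortPoints(np.stack([u,v],-1).reshape(-1,1,2).astype(float),c["mtx"],c["dist_coeffs"]).reshape(h,w,2)
    P=np.dstack([q*d[...,None],d,np.ones_like(d)])
    M=np.linalg.inv(c["view"]) if T is None else T@c["tool_from_camera"]
    return (P@M.T)[...,:3]
def tool():
    s=r.sense();T=np.eye(4);T[:3,:3]=R.from_euler('xyz',s["tool_rot"]).as_matrix();T[:3,3]=s["tool_pos"];return T
E
python3 - <<'E'
from h import *
d=np.load("pics/top0.npy"); W=cloud("top",d)
roi=np.zeros(d.shape,bool);roi[140:250,75:455]=1
z=W[...,2]; wood=roi&(abs(z-140)<8); print("wood z",np.median(z[wood]),z[wood].std())
m=(z>np.median(z[wood])+2.5)&roi
n,l,st,ce=cv2.connectedComponentsWithStats(m.astype(np.uint8))
for i in range(1,n):
    if st[i,4]>15:
        p=W[l==i]; print(st[i],p.mean(0).round(1),cv2.minAreaRect(p[:,:2].astype(np.float32)),p[:,2].max())
for i in (1,):pass
E
```

```text
wood z 140.64585122230278 1.9596626682270488
[247 163  24  57 427] [472.  -16.6 153.1] ((465.0606994628906, -10.395633697509766), (142.26126098632812, 52.24928665161133), 5.381699085235596) 1148.6536103179792
[ 281  169  113   64 5293] [ 454.8 -185.3  171.1] ((455.667236328125, -157.92269897460938), (325.7206115722656, 137.04312133789062), 88.30716705322266) 1148.6536103179792
[393 191  19  18 273] [ 456.2 -335.9  163. ] ((435.7328796386719, -177.82498168945312), (39.11349868774414, 377.6304626464844), 7.410486221313477) 1148.6536103179792
[399 214  15  18 178] [ 404.1 -347.8  154.9] ((404.1932678222656, -349.36273193359375), (26.424333572387695, 34.680057525634766), 73.4614486694336) 160.17531447647355
```

Request:
step_arm(
  increments=[
    [[0.03,0.038,0.005],[0,0,0],0],
    [[0.03,0.038,0.005],[0,0,0],0],
    [[0.03,0.038,0.005],[0,0,0],0],
    [[0.03,0.038,0.005],[0,0,0],0],
    [[0.03,0.038,0.005],[0,0,0],0],
    [[0.03,0.038,0.005],[0,0,0],0],
    [[0.03,0.038,0.005],[0,0,0],0],
    [[0.03,0.038,0.005],[0,0,0],0],
  ],
)

```text
time_s: 0.9
tool_pos: [418.7, -240.9, 444.7]
tool_rot: [-3.141, 0.0, 0.315]
force: [1.2, -1.0, -0.3]
opening: 0.002
grasp_force: 0.0
```

Request:
step_arm(
  increments=[
    [[0.02,0.02,0],[0,0,-8],0],
    [[0.01,0.02,0],[0,0,-8],0],
    [[0.005,0.008,0],[0,0,-7],0],
    [[0,0,0],[0,0,0],0],
    [[0,0,0],[0,0,0],0],
    [[0,0,0],[0,0,0],0],
    [[0,0,0],[0,0,0],0],
    [[0,0,0],[0,0,0],0],
  ],
)

```text
time_s: 1.7
tool_pos: [452.7, -195.4, 444.7]
tool_rot: [3.142, 0.0, -0.087]
force: [0.3, -0.3, 0.3]
opening: -0.005
grasp_force: 0.0
```

```bash
python3 - <<'E'
from h import *
s=r.sense();T=tool();p,d=optics.capture("wrist");cv2.imwrite("pics/w1.png",p[...,::-1]);np.savez("pics/w1.npz",T=T,d=d,p=p)
print(s["tool_pos"],s["tool_rot"],s["force"],s["opening"],s["time_s"])
E
```

```text
[ 452.6937541  -195.36210521  444.72418508] [ 3.14152883e+00  1.99939455e-05 -8.71468148e-02] [ 0.25379661 -0.29342188  0.30835258] -0.0054021146056118345 1.7
```

View pics/w1.png

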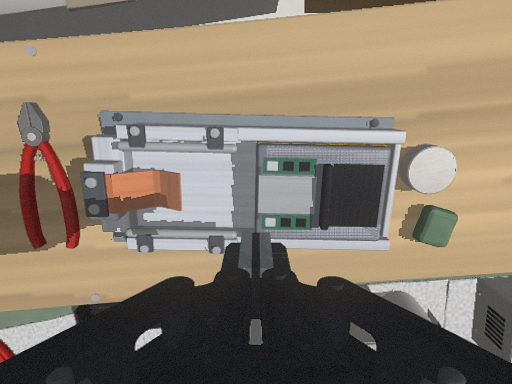

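```bash
python3 - <<'E'
from h import *
f=np.load("pics/w1.npz");W=cloud("wrist",f["d"],f["T"]);p=f["p"]
for u,v in [(323,195),(327,170),(327,195),(327,225),(360,180),(360,210),(290,195),(340,195),(380,195),(386,195),(395,180),(395,220),(350,136),(280,134),(350,243),(280,243),(180,150),(180,230),(250,180),(200,225),(165,185),(95,200),(95,180),(20,20),(450,100)]: print((u,v),W[v,u].round(1))
# rib cells
z=W[...,2];x,y=W[...,0],W[...,1]
u,v=np.meshgrid(np.arange(512),np.arange(384))
def rect(n,m):
    q=W[m][:,:2].astype(np.float32);print(n,m.sum(),cv2.minAreaRect(q),np.median(z[m]))
roi=(u>310)&(u<340)&(v>150)&(v<240)
rect("rib",roi&(z>183))
g=p.astype(int).sum(-1)
roi=(u>325)&(u<392)&(v>150)&(v<240)&(g<120);rect("pad dark",roi)
# plate: points 141.5..147 dark edge
pl=(v>105)&(v<125)&(u>105)&(u<390)&(g<330)
rect("plate top edge",pl)
for c in (330,360,385):
    print(c,"col profile",[(k,*W[k,c,[0,2]].round(0)) for k in range(112,252,4)])
print("row195",[(k,*W[195,k,[1,2]].round(0)) for k in range(76,410,5)])
E
```

```text
(323, 195) [ 451.6 -245.4  187.6]
(327, 170) [ 470.3 -248.7  188. ]
(327, 195) [ 451.6 -248.1  188.5]
(327, 225) [ 427.9 -247.5  188.5]
(360, 180) [ 458.4 -275.2  179.2]
(360, 210) [ 434.5 -275.1  179.7]
(290, 195) [ 451.  -221.9  178.4]
(340, 195) [ 447.5 -260.3  178.1]
(380, 195) [ 445.  -290.6  178.7]
(386, 195) [ 439.2 -301.8  162. ]
(395, 180) [ 452.1 -307.5  164.8]
(395, 220) [ 407.3 -319.3  139.8]
(350, 136) [ 491.  -270.3  170.7]
(280, 134) [ 497.3 -217.8  170.5]
(350, 243) [ 402.9 -269.6  170.7]
(280, 243) [ 458.5 -207.   279.2]
(180, 150) [ 493.  -143.   179.6]
(180, 230) [ 430.4 -133.5  179.9]
(250, 180) [ 459.2 -191.2  151.4]
(200, 225) [ 421.9 -143.2  150. ]
(165, 185) [ 466.  -125.4  172.3]
(95, 200) [463.4 -78.4 190.2]
(95, 180) [478.8 -83.7 193.8]
(20, 20) [606.7  -3.8 101.2]
(450, 100) [ 508.9 -359.6  140.8]
rib 602 ((477.5601501464844, -235.31459045410156), (107.95425415039062, 28.300174713134766), 23.29296875) 188.2475407794504
pad dark 5 ((459.9709167480469, -252.1846466064453), (27.393556594848633, 1.3762190341949463), 8.312400817871094) 181.31483408360575
plate 
[... 7282 characters left out ...]
4(179.0)), (336, np.float64(-257.0), np.float64(179.0)), (341, np.float64(-261.0), np.float64(179.0)), (346, np.float64(-265.0), np.float64(179.0)), (351, np.float64(-268.0), np.float64(179.0)), (356, np.float64(-272.0), np.float64(180.0)), (361, np.float64(-276.0), np.float64(178.0)), (366, np.float64(-280.0), np.float64(179.0)), (371, np.float64(-283.0), np.float64(179.0)), (376, np.float64(-287.0), np.float64(180.0)), (381, np.float64(-291.0), np.float64(178.0)), (386, np.float64(-302.0), np.float64(162.0)), (391, np.float64(-305.0), np.float64(164.0)), (396, np.float64(-319.0), np.float64(141.0)), (401, np.float64(-324.0), np.float64(141.0)), (406, np.float64(-328.0), np.float64(141.0))]
```

```bash
python3 - <<'E'
import cv2
p=cv2.imread("pics/w1.png");cv2.imwrite("pics/w1c.png",cv2.resize(p[95:265,225:425],None,fx=4,fy=3.5,interpolation=cv2.INTER_CUBIC))
E
```

```text
(no output)
```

View pics/w1c.png

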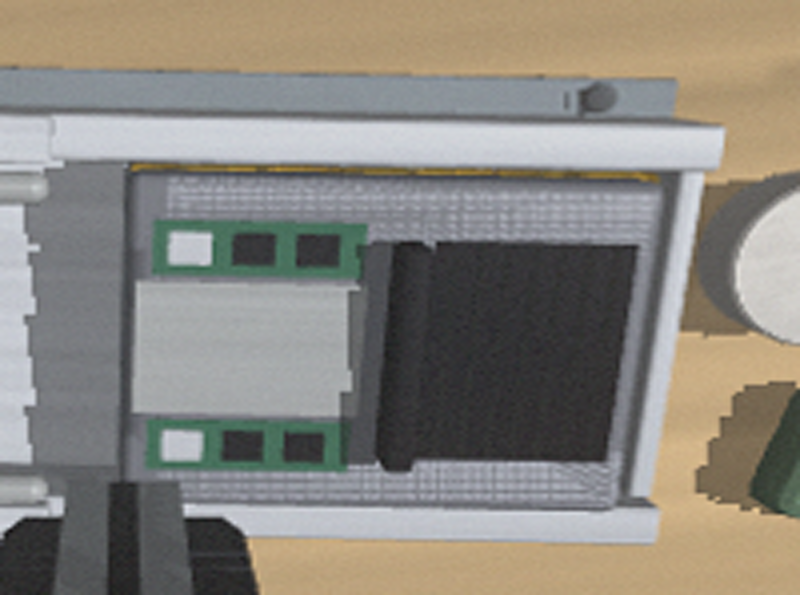

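```bash
python3 - <<'E'
from h import *
f=np.load("pics/w1.npz");W=cloud("wrist",f["d"],f["T"]);z=W[...,2]
u,v=np.meshgrid(np.arange(512),np.arange(384))
def line(n,m):
    q=W[m][:,:2];
    for _ in range(4):
        a=np.polyfit(q[:,1],q[:,0],1);e=q[:,0]-np.polyval(a,q[:,1]);q=q[abs(e)<2.5*e.std()]
    print(n,len(q),"yaw",90-np.degrees(np.arctan(a[0])),"x at y=-260",np.polyval(a,-260)); return a
A=line("up",(v<146)&(v>125)&(u>250)&(u<395)&(abs(z-170.8)<2))
B=line("lo",(v<252)&(v>238)&(u>300)&(u<380)&(abs(z-170.8)<2))
m=((v>144)&(v<243)&(u>225)&(u<395)&(z>175)&(z<195)&~((u<300)&(v>225))).astype(np.uint8)
m=cv2.morphologyEx(m,cv2.MORPH_OPEN,np.ones((3,3)))
n,l,st,ce=cv2.connectedComponentsWithStats(m);i=1+st[1:,4].argmax();m=l==i
q=W[m&(z<183)];print("carrier",cv2.minAreaRect(q[:,:2].astype(np.float32)))
t=np.radians(84.9);ex=np.array([np.cos(t),np.sin(t)]);ey=np.array([-ex[1],ex[0]])
s=q[:,:2]@ex; w=q[:,:2]@ey; print("along",np.percentile(s,[.3,1,99,99.7]),"across",np.percentile(w,[.3,1,99,99.7]))
mid=(u>225)&(u<395)&(v>160)&(v<205)
rb=W[mid&(z>185)&(z<192)];print("rib along",np.percentile(rb[:,:2]@ex,[5,50,95]))
print("wall mid across",[np.mean(np.array([np.polyval(a,-260),-260])@ey) for a in(A,B)])
st=W[(u>75)&(u<120)&(v>165)&(v<225)&(z>186)&(z<196)];print("post along",np.percentile(st[:,:2]@ex,[2,98]),np.percentile(st[:,:2]@ey,[2,98]))
E
```

```text
up 1943 yaw 83.92760735200616 x at y=-260 491.8492448617789
lo 720 yaw 84.03735284059395 x at y=-260 402.30657638150706
carrier ((449.0445556640625, -244.91891479492188), (99.16661834716797, 75.67058563232422), 83.46151733398438)
along [-253.14242608 -252.2140022  -155.47957793 -154.69105581] across [-507.12080792 -506.41803629 -432.74641206 -431.62819005]
rib along [-209.73573088 -206.81992172 -204.32460217]
wall mid across [np.float64(-513.0145630588836), np.float64(-423.82638814607026)]
post along [-50.61232233 -29.16685858] [-488.91808893 -456.9505872 ]
```

Request:
step_arm(
  increments=[
    [[0,-0.009,0],[0,0,8.2],0],
    [[0,-0.009,0],[0,0,8.2],0],
    [[0,-0.009,0],[0,0,8.2],0],
    [[0,-0.009,0],[0,0,8.2],0],
    [[-0.001,-0.009,0],[0,0,8.2],0],
    [[-0.002,-0.009,0],[0,0,8.2],0],
    [[-0.002,-0.009,0],[0,0,8.2],0],
    [[-0.001,-0.007,0],[0,0,8.2],0],
  ],
)

```text
time_s: 2.55
tool_pos: [446.7, -265.5, 444.7]
tool_rot: [-3.142, 0.0, 1.064]
force: [-0.8, -0.9, 0.2]
opening: -0.001
grasp_force: 0.0
```

Request:
step_arm(
  increments=[
    [[0,0,-0.015],[0,0,8],0],
    [[0,0,-0.015],[0,0,8],0],
    [[0,0,-0.015],[0,0,7.4],0],
    [[0,0,-0.015],[0,0,0],0],
    [[0,0,-0.005],[0,0,0],0],
    [[0,0,0],[0,0,0],0],
    [[0,0,0],[0,0,0],0],
    [[0,0,0],[0,0,0],0],
  ],
)

```text
time_s: 3.35
tool_pos: [447.3, -265.0, 380.6]
tool_rot: [3.14, 0.001, 1.467]
force: [-0.5, 0.6, 0.5]
opening: 0.0
grasp_force: 0.0
```

```bash
python3 - <<'E'
from h import *
s=r.sense();T=tool();p,d=optics.capture("wrist");q,_=optics.capture("scene")
cv2.imwrite("pics/w2.png",np.hstack([p,cv2.resize(q[170:270,260:420],(512,320),interpolation=cv2.INTER_CUBIC)[:, :288] if 0 else cv2.resize(cv2.resize(q[165:275,265:425],(288,198)),(288,384))])[...,::-1])
np.savez("pics/w2.npz",T=T,d=d,p=p)
print(s["tool_pos"],s["tool_rot"],s["force"],s["joint_positions"])
E
```

```text
[ 447.30444957 -265.03720032  380.59613371] [3.14001396e+00 8.43853772e-04 1.46653426e+00] [-0.4746162   0.59361406  0.54540728] [-6.16170654e-01  2.50609223e-01  1.65522532e+00  3.98707177e-05
  1.23396844e+00 -5.11922401e-01]
```

View pics/w2.png

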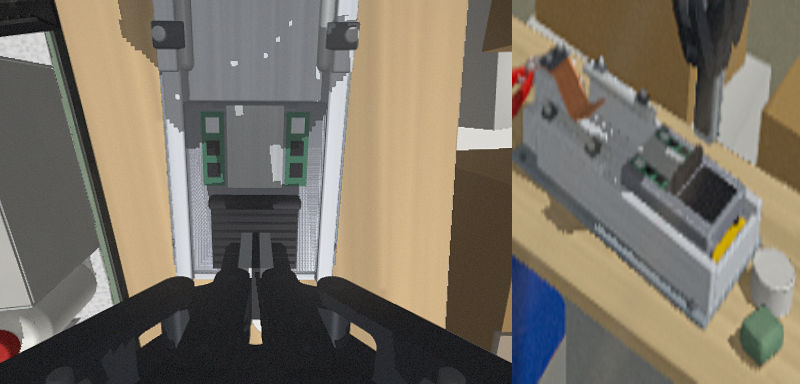

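The fingertips (257,233) are centred over the pad (columns 212–300), behind the rib at row 200. The carrier is still at its start. Descending.

Request:
step_arm(
  increments=[
    [[0,0,-0.006],[0,0,0],0],
    [[0,0,-0.006],[0,0,0],0],
    [[0,0,-0.006],[0,0,0],0],
    [[0,0,-0.003],[0,0,0],0],
    [[0,0,-0.002],[0,0,0],0],
    [[0,0,-0.002],[0,0,0],0],
    [[0,0,0],[0,0,0],0],
    [[0,0,0],[0,0,0],0],
  ],
)

```text
time_s: 4.25
tool_pos: [447.1, -264.8, 354.8]
tool_rot: [3.141, 0.0, 1.467]
force: [0.3, -0.5, -0.3]
opening: 0.001
grasp_force: 0.0
```

Request:
step_arm(
  increments=[
    [[0,0,-0.001],[0,0,0],0],
    [[0,0,-0.001],[0,0,0],0],
    [[0,0,-0.001],[0,0,0],0],
    [[0,0,-0.001],[0,0,0],0],
    [[0,0,-0.001],[0,0,0],0],
    [[0,0,0],[0,0,0],0],
    [[0,0,0],[0,0,0],0],
    [[0,0,0],[0,0,0],0],
  ],
)

```text
time_s: 5.05
tool_pos: [447.0, -264.8, 349.9]
tool_rot: [3.141, 0.0, 1.467]
force: [-1.1, 1.0, 3.1]
opening: 0.004
grasp_force: 1.7
```

Request:
step_arm(
  increments=[
    [[0,0,-0.001],[0,0,0],0],
    [[0,0,-0.001],[0,0,0],0],
    [[0,0,-0.001],[0,0,0],0],
    [[0,0,-0.001],[0,0,0],0],
    [[0,0,-0.001],[0,0,0],0],
    [[0,0,-0.001],[0,0,0],0],
    [[0,0,0],[0,0,0],0],
    [[0,0,0],[0,0,0],0],
  ],
)

```text
time_s: 5.85
tool_pos: [447.0, -264.8, 344.1]
tool_rot: [3.141, 0.0, 1.467]
force: [-2.5, 0.5, 7.3]
opening: -0.002
grasp_force: 3.7
```

Request:
step_arm(
  increments=[
    [[0,0,-0.001],[0,0,0],0],
    [[0,0,-0.001],[0,0,0],0],
    [[0,0,0],[0,0,0],0],
    [[0,0,0],[0,0,0],0],
    [[0,0,0],[0,0,0],0],
    [[0,0,0],[0,0,0],0],
    [[0,0,0],[0,0,0],0],
    [[0,0,0],[0,0,0],0],
  ],
)

```text
time_s: 6.65
tool_pos: [447.0, -264.7, 343.3]
tool_rot: [3.141, 0.001, 1.467]
force: [-3.2, 2.2, 14.3]
opening: 0.001
grasp_force: 7.2
```

Request:
step_arm(
  increments=[
    [[0.0002,0.002,0],[0,0,0],0],
    [[0.0002,0.002,0],[0,0,0],0],
    [[0.0003,0.003,0],[0,0,0],0],
    [[0.0003,0.003,0],[0,0,0],0],
    [[0.0003,0.003,0],[0,0,0],0],
    [[0.0003,0.003,0],[0,0,0],0],
    [[0.0003,0.003,0],[0,0,0],0],
    [[0.0003,0.003,0],[0,0,0],0],
  ],
)

```text
time_s: 7.45
tool_pos: [450.1, -244.4, 343.4]
tool_rot: [3.138, 0.005, 1.467]
force: [-0.9, -4.0, 9.6]
opening: -0.001
grasp_force: 4.9
```

```bash
python3 - <<'E'
from h import *
s=r.sense();T=tool();p,d=optics.capture("wrist");cv2.imwrite("pics/w3.png",p[...,::-1])
print(s["tool_pos"],s["force"])
E
```

```text
[ 450.08307983 -244.3996911   343.35148125] [-0.92486199 -3.98094323  9.62220831]
```

View pics/w3.png

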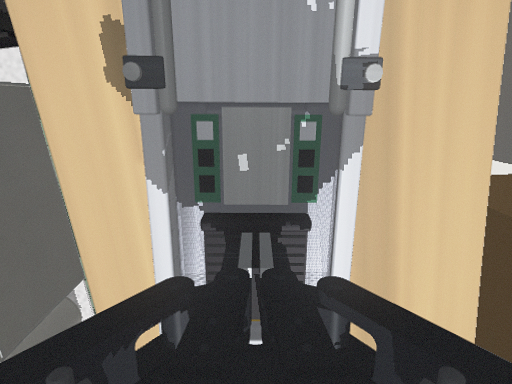

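The carrier is moving. Its rib (row 220) is just ahead of the fingertips (row 233), and the nose (row 103) is level with the bars' start, low and centred. I'll keep sliding with slightly more press.

Request:
step_arm(
  increments=[
    [[0.0003,0.003,-0.0004],[0,0,0],0],
    [[0.0003,0.003,-0.0003],[0,0,0],0],
    [[0.0003,0.003,0],[0,0,0],0],
    [[0.0003,0.003,0],[0,0,0],0],
    [[0.0003,0.003,0],[0,0,0],0],
    [[0.0003,0.003,0],[0,0,0],0],
    [[0.0003,0.003,0],[0,0,0],0],
    [[0.0003,0.003,0],[0,0,0],0],
  ],
)

```text
time_s: 8.3
tool_pos: [452.6, -220.9, 343.3]
tool_rot: [3.137, 0.007, 1.467]
force: [-2.1, -6.5, 13.8]
opening: 0.002
grasp_force: 6.9
```

Request:
step_arm(
  increments=[
    [[0.0003,0.003,0],[0,0,0],0],
    [[0.0003,0.003,0],[0,0,0],0],
    [[0.0003,0.003,0],[0,0,0],0],
    [[0.0003,0.003,0],[0,0,0],0],
    [[0.0003,0.003,0],[0,0,0],0],
    [[0.0003,0.003,0],[0,0,0],0],
    [[0.0003,0.003,0],[0,0,0],0],
    [[0.0003,0.003,0],[0,0,0],0],
  ],
)

```text
time_s: 9.1
tool_pos: [455.1, -196.9, 343.4]
tool_rot: [3.136, 0.007, 1.467]
force: [-2.2, -6.4, 14.7]
opening: -0.003
grasp_force: 7.1
```

Request:
step_arm(
  increments=[
    [[0.0003,0.003,0],[0,0,0],0],
    [[0.0003,0.003,0],[0,0,0],0],
    [[0.0003,0.003,0],[0,0,0],0],
    [[0.0003,0.003,0],[0,0,0],0],
    [[0.0003,0.003,0],[0,0,0],0],
    [[0.0003,0.003,0],[0,0,0],0],
    [[0.0003,0.003,0],[0,0,0],0],
    [[0.0003,0.003,0],[0,0,0],0],
  ],
)

```text
time_s: 9.9
tool_pos: [457.8, -174.1, 343.8]
tool_rot: [3.135, 0.01, 1.468]
force: [-3.4, -9.6, 14.6]
opening: -0.001
grasp_force: 10.2
```

```bash
python3 - <<'E'
from h import *
s=r.sense();T=tool();p,d=optics.capture("wrist");cv2.imwrite("pics/w4.png",p[...,::-1])
print(s["tool_pos"],s["force"])
E
```

```text
[ 457.77750984 -174.12989129  343.83219823] [-3.4405005  -9.62860913 14.64761713]
```

View pics/w4.png

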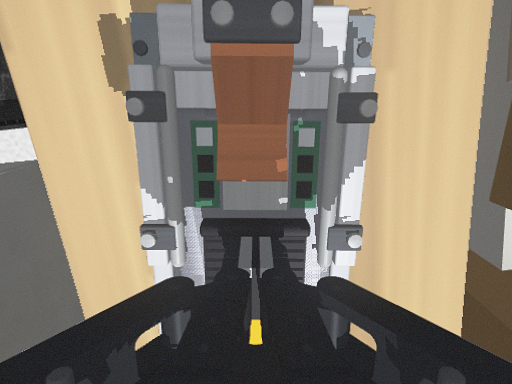

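The carrier is under the copper leaf (tip at row 180), and its nose (row ~108) still has some way to go to the stop at row ~70.

Request:
step_arm(
  increments=[
    [[0.0003,0.003,0],[0,0,0],0],
    [[0.0003,0.003,0],[0,0,0],0],
    [[0.0003,0.003,0],[0,0,0],0],
    [[0.0003,0.003,0],[0,0,0],0],
    [[0.0002,0.002,0],[0,0,0],0],
    [[0.0002,0.002,0],[0,0,0],0],
    [[0,0,0],[0,0,0],0],
    [[0,0,0],[0,0,0],0],
  ],
)

```text
time_s: 10.75
tool_pos: [459.6, -157.8, 343.3]
tool_rot: [3.135, 0.009, 1.468]
force: [-1.7, -10.2, 12.8]
opening: -0.002
grasp_force: 8.8
```

Request:
step_arm(
  increments=[
    [[0.0001,0.001,0],[0,0,0],0],
    [[0.0001,0.001,0],[0,0,0],0],
    [[0.0001,0.001,0],[0,0,0],0],
    [[0.0001,0.001,0],[0,0,0],0],
    [[0,0,0],[0,0,0],0],
    [[0,0,0],[0,0,0],0],
    [[0,0,0],[0,0,0],0],
    [[0,0,0],[0,0,0],0],
  ],
)

```text
time_s: 11.55
tool_pos: [459.8, -156.4, 343.4]
tool_rot: [3.135, 0.016, 1.469]
force: [-5.0, -21.7, 9.2]
opening: 0.001
grasp_force: 12.8
```

Request:
step_arm(
  increments=[
    [[0.0001,0.001,0],[0,0,0],0],
    [[0.0001,0.001,0],[0,0,0],0],
    [[0,0,0],[0,0,0],0],
    [[0,0,0],[0,0,0],0],
    [[0,0,0],[0,0,0],0],
    [[0,0,0],[0,0,0],0],
    [[0,0,0],[0,0,0],0],
    [[0,0,0],[0,0,0],0],
  ],
)

```text
time_s: 12.35
tool_pos: [459.9, -155.7, 343.5]
tool_rot: [3.135, 0.019, 1.469]
force: [-5.1, -27.6, 9.2]
opening: -0.001
grasp_force: 15.1
```

Request:
step_arm(
  increments=[
    [[-0.0002,-0.002,0],[0,0,0],0],
    [[-0.0002,-0.002,0],[0,0,0],0],
    [[-0.0001,-0.001,0],[0,0,0],0],
    [[0,0,0],[0,0,0],0],
    [[0,0,0],[0,0,0],0],
    [[0,0,0],[0,0,0],0],
    [[0,0,0],[0,0,0],0],
    [[0,0,0],[0,0,0],0],
  ],
)

```text
time_s: 13.15
tool_pos: [459.6, -157.4, 343.3]
tool_rot: [3.135, 0.01, 1.468]
force: [-2.4, -12.5, 12.1]
opening: 0.001
grasp_force: 11.6
```

Request:
step_arm(
  increments=[
    [[-0.0001,-0.001,0],[0,0,0],0],
    [[-0.0001,-0.001,0],[0,0,0],0],
    [[0,0,0.001],[0,0,0],0],
    [[0,-0.001,0.001],[0,0,0],0],
    [[0,-0.001,0.002],[0,0,0],0],
    [[0,0,0.003],[0,0,0],0],
    [[0,0,0.005],[0,0,0],0],
    [[0,0,0.01],[0,0,0],0],
  ],
)

```text
time_s: 13.95
tool_pos: [457.3, -157.2, 362.2]
tool_rot: [-3.138, -0.002, 1.466]
force: [-0.6, 0.1, 0.7]
opening: 0.0
grasp_force: 0.0
```

Request:
step_arm(
  increments=[
    [[0,0,0.015],[0,0,0],0],
    [[0,0,0.02],[0,0,0],0],
    [[0,-0.01,0.02],[0,0,0],0],
    [[0,-0.01,0.02],[0,0,0],0],
    [[0,-0.01,0.01],[0,0,0],0],
    [[0,0,0],[0,0,0],0],
    [[0,0,0],[0,0,0],0],
    [[0,0,0],[0,0,0],0],
  ],
)

```text
time_s: 14.75
tool_pos: [457.4, -187.2, 446.8]
tool_rot: [-3.139, -0.001, 1.467]
force: [0.5, 0.3, 0.1]
opening: 0.0
grasp_force: 0.0
```

```bash
python3 - <<'E'
from h import *
s=r.sense();T=tool();p,d=optics.capture("wrist");cv2.imwrite("pics/w5.png",p[...,::-1]);np.savez("pics/w5.npz",T=T,d=d,p=p)
print(s["tool_pos"],s["force"])
W=cloud("wrist",d,T);z=W[...,2]
t=np.radians(84);ex=np.array([np.cos(t),np.sin(t)]);ey=np.array([-ex[1],ex[0]])
o=np.array([448.8,-244.9]); a=(W[...,:2]-o)@ex; b=(W[...,:2]-o)@ey
for lo in range(-60,170,4):
    m=(abs(a-lo)<2)&(abs(b)<28)&(z<200)
    if m.sum()>5: print(lo,m.sum(),np.percentile(z[m],[10,50,90]).round(1))
E
```

```text
[ 457.42949245 -187.22012614  446.799676  ] [0.50246616 0.29701503 0.13764901]
0 6 [157.7 158.3 159.2]
4 17 [157.8 158.8 159.2]
8 45 [157.6 158.6 159.3]
12 137 [157.7 158.5 159.4]
16 146 [157.8 158.6 159.3]
20 240 [157.7 158.5 159.3]
24 265 [157.7 158.6 159.5]
28 283 [157.9 158.5 159.3]
32 290 [157.8 158.6 159.4]
36 279 [157.7 158.5 159.4]
40 306 [157.9 158.6 159.3]
44 275 [157.7 158.5 159.4]
48 326 [156.4 158.3 159.2]
52 16 [168.9 169.3 169.4]
56 322 [169.7 170.4 171.3]
60 334 [170.  170.9 171.8]
64 327 [170.  170.7 171.7]
68 347 [170.  170.9 171.9]
72 345 [169.9 170.9 171.7]
76 352 [169.9 170.8 171.7]
80 351 [170.  170.9 171.7]
84 364 [169.9 170.7 171.6]
88 393 [169.8 170.8 171.7]
92 383 [170.1 170.9 171.8]
96 239 [169.8 170.9 179.6]
100 422 [179.1 180.4 181.3]
104 460 [169.8 170.8 179.9]
108 368 [170.2 180.6 182.7]
112 410 [170.4 178.9 181. ]
116 409 [170.4 175.4 178.5]
120 410 [170.4 174.1 176.3]
124 448 [170.1 171.8 173.5]
128 453 [170.5 171.7 172.9]
132 379 [170.4 172.3 174.4]
136 458 [170.1 174.1 176.3]
140 479 [170.3 176.5 179.1]
144 484 [170.4 179.1 181.7]
148 469 [170.  182.1 184.2]
152 468 [167.8 184.5 186.6]
156 562 [166.4 186.5 188.2]
160 553 [167.  187.6 191.6]
164 526 [166.9 190.7 193.1]
168 524 [166.7 190.9 194.1]
```

View pics/w5.png

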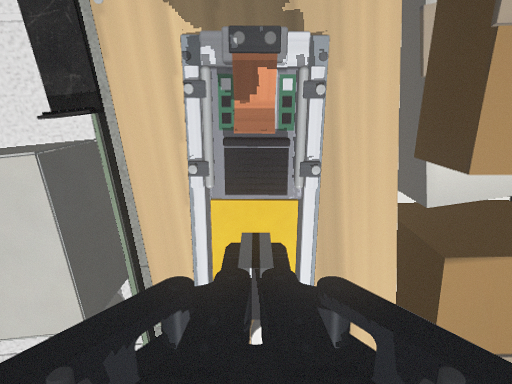

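The platform is up (yellow, z≈158.5) behind the carrier, which sits under the leaf. One last check of the gap between nose and stop.

```bash
python3 - <<'E'
from h import *
f=np.load("pics/w5.npz");W=cloud("wrist",f["d"],f["T"]);z=W[...,2]
t=np.radians(84);ex=np.array([np.cos(t),np.sin(t)]);ey=np.array([-ex[1],ex[0]])
o=np.array([448.8,-244.9]); a=(W[...,:2]-o)@ex; b=(W[...,:2]-o)@ey
for lo in list(np.arange(50,56))+list(np.arange(143,172,1)):
    out=[]
    for c in (-23,23):
        m=(abs(a-lo)<.8)&(abs(b-c)<5)&(z<200)&(z>140)
        out.append((m.sum(),*np.percentile(z[m],[10,50,90]).round(1)) if m.sum() else 0)
    print(lo,[tuple(map(float,q)) if q else 0 for q in out])
p=f["p"];cv2.imwrite("pics/w5c.png",cv2.resize(p[20:210,170:340],None,fx=4,fy=3,interpolation=cv2.INTER_CUBIC)[...,::-1])
E
```

```text
50 [0, (7.0, 156.6, 156.9, 157.1)]
51 [0, 0]
52 [0, 0]
53 [(1.0, 168.6, 168.6, 168.6), (1.0, 168.8, 168.8, 168.8)]
54 [(12.0, 169.5, 170.0, 171.0), (15.0, 168.8, 169.4, 170.3)]
55 [(18.0, 170.1, 170.5, 171.0), (17.0, 169.2, 170.4, 170.9)]
143 [(32.0, 169.9, 170.9, 172.1), (28.0, 170.1, 171.2, 172.0)]
144 [(30.0, 170.0, 171.0, 171.8), (31.0, 170.0, 170.8, 171.9)]
145 [(28.0, 170.3, 171.1, 172.2), (28.0, 169.9, 170.8, 172.1)]
146 [(32.0, 170.1, 170.6, 171.2), (38.0, 169.2, 170.5, 171.2)]
147 [(28.0, 169.8, 170.6, 171.4), (27.0, 169.6, 170.3, 171.1)]
148 [(38.0, 169.4, 170.3, 171.2), (42.0, 169.3, 170.2, 171.0)]
149 [(27.0, 169.3, 169.9, 171.1), (28.0, 169.5, 170.4, 171.2)]
150 [(41.0, 169.0, 169.9, 171.2), (41.0, 169.4, 170.3, 171.1)]
151 [(28.0, 168.5, 169.4, 170.3), (28.0, 169.3, 169.8, 170.7)]
152 [(33.0, 168.2, 169.0, 170.1), (37.0, 169.0, 169.7, 170.5)]
153 [(25.0, 165.9, 167.0, 168.9), (17.0, 166.5, 169.1, 170.4)]
154 [(46.0, 165.5, 167.0, 182.8), (35.0, 164.6, 165.9, 177.9)]
155 [(58.0, 165.9, 173.1, 184.1), (45.0, 165.7, 166.6, 184.1)]
156 [(28.0, 166.0, 183.5, 184.9), (27.0, 1
[... 265 characters left out ...]
184.0)]
161 [(30.0, 165.9, 183.7, 185.2), (31.0, 165.9, 167.2, 184.4)]
162 [(29.0, 165.3, 183.9, 184.8), (29.0, 165.5, 166.9, 184.1)]
163 [(36.0, 166.5, 183.0, 185.0), (34.0, 165.6, 167.0, 184.4)]
164 [(30.0, 166.7, 183.5, 185.2), (27.0, 165.6, 167.1, 184.9)]
165 [(31.0, 166.1, 183.0, 185.0), (29.0, 165.7, 167.0, 184.1)]
166 [(30.0, 166.0, 184.1, 185.1), (28.0, 165.5, 167.9, 184.8)]
167 [(32.0, 165.8, 182.8, 184.8), (31.0, 165.6, 167.1, 184.9)]
168 [(29.0, 166.0, 183.7, 184.8), (24.0, 165.9, 166.9, 184.7)]
169 [(35.0, 165.8, 183.7, 185.2), (34.0, 165.7, 166.8, 184.5)]
170 [(29.0, 165.7, 183.6, 185.5), (27.0, 165.6, 167.0, 184.7)]
171 [(31.0, 165.7, 183.6, 185.0), (28.0, 165.4, 166.7, 184.2)]
```

View pics/w5c.png

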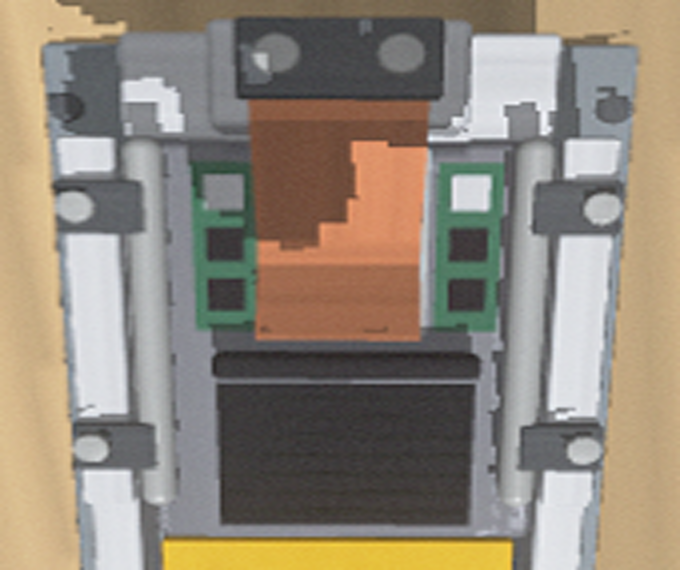

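The nose meets the stop with no gap (<1 mm). The carrier is flat, the platform is up and the hand is clear.

```bash
python3 -c "
from rig import ticket
print(ticket.finish_job())"
```

```text
the job is handed in; nothing more can be done
None
```

I pressed the carrier down, slid it under the bars and leaf spring to the stop (under 1 mm gap in the depth image), and took the hand clear. The platform is up behind it, the loose things were never approached, and the job is handed in; no verdict was shown.

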